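# Hold a reagent dropper bottle home in the reading station that is in service

### The job

One of the two bottle-reading stations is in service, the one with the green disc on its base; the red disc marks the one out of service, so leave that one alone. Pick up the amber dropper bottle with the white cap and press it upright down into the cup of the green-marked station, against the sprung plunger, until its base sits firmly on the fixed seat, gently enough not to crush it. Finish still holding it pressed home there, without letting go, and do not disturb the other things on the bench.

Things in the scene. Friction and masses are not known exactly. Their poses are not given: they have to be found in the camera images.
- bottle: loose amber dropper bottle with a white pointed cap, 28 to 60 g, standing upright on the bench; round body 30 mm across from its base to 54 mm, cap 18 mm across narrowing to the tip at 78 mm. Origin at the centre of its base, z up to the cap. Its lowest 14 mm end up inside the cup, so grip the body at least 17 mm above the base
- station_a: fixed reading station A: aluminium base 130 x 84 x 10 mm with a grey cup; low white block behind. Origin on the cup's axis at bench height, base from x -80 to +50 mm. Cup: outside 54 mm, bore 38 mm, rim (highest part) at z 44 mm; inside, a brass plunger 18 mm across, top at z 40 mm, and round it a fixed steel seat at z 30 mm. Status disc pocket at x -54 mm. Both stations are alike
- station_b: fixed reading station B: aluminium base 130 x 84 x 10 mm with a grey cup; low white block behind. Origin on the cup's axis at bench height, base from x -80 to +50 mm. Cup: outside 54 mm, bore 38 mm, rim (highest part) at z 44 mm; inside, a brass plunger 18 mm across, top at z 40 mm, and round it a fixed steel seat at z 30 mm. Status disc pocket at x -54 mm. Both stations are alike
- station_a_seat: fixed steel seat inside the cup of station A; origin on the cup's axis at bench height, the seat face is 30 mm above it
- station_b_seat: fixed steel seat inside the cup of station B; origin on the cup's axis at bench height, the seat face is 30 mm above it
- station_a_plunger (a joint): travel of the brass plunger in the cup of station A, m: 0 = up (as it starts), 0.010 = pushed down level with the fixed seat. Spring: 3 N at the start of the travel, 8 N at 10 mm; it pushes back up when let go, far stronger than the bottle's weight
- station_b_plunger (a joint): travel of the brass plunger in the cup of station B, m: 0 = up (as it starts), 0.010 = pushed down level with the fixed seat. Spring: 3 N at the start of the travel, 8 N at 10 mm; it pushes back up when let go, far stronger than the bottle's weight
- green_disc: green status disc, 32 mm across, 6 mm thick, fixed; origin at the centre of its underside. It lies in the pocket of the station that is in service, 54 mm from that cup's axis (the other cup is more than 90 mm away)
- red_disc: red status disc, same size, fixed, in the pocket of the station that is out of service
- red_cap_bottle: bystander: loose white dropper bottle with a red cap, 26 mm across, 71 mm high, origin at the centre of its base
- teal_cap_bottle: bystander: loose white dropper bottle with a teal cap, 24 mm across, 62 mm high, origin at the centre of its base
- timer: bystander: loose flat bench timer, 60 x 70 x 16 mm, origin at the centre of its underside
- marker: bystander: loose blue and white marker pen lying near the front edge, 17 x 135 x 16 mm, origin at the centre of its underside
Not all that is in view belongs to the job. Leave any yellow look-alike of the bottle alone.

How it is judged:
By the outcome, as a careful person would: the job done as asked, in the order asked, and still so for the second after the job is handed in, while the arm keeps its last pose, push and grip.
It also fails if it takes over 40 s, if anything falls off the work surface, if the arm or the gripper's body presses on something with over 40 N, if the wrist force passes 120 N, or if a joint passes its speed limit or range.

### The arm

A 6-joint arm with a two-finger parallel gripper is mounted at the origin on a cart in front of the work surface, level with it; the furniture and walls round the work are solid. World frame = base frame: x ahead of the robot, y to its left, z up, the work surface at z = 0. Lengths are in m, angles in rad, forces in N, time in s.
With the tool pointing down it reaches from about 0.35 to 0.875 m from the base axis. Payload 4.2 kg.
Tool frame: the origin (TCP) lies at the centre of the arm's flange, where the gripper is bolted on; the fingertips stand 182 mm ahead of it and the grasp point (between the pads) lies 164 mm ahead of it; z points along the fingers, y is the direction in which the jaws open and shut (so a half turn about z gives the same grasp; the last joint's range is limited). The gripper opens to 87 mm and grips with 3 to 60 N. Pads are 19 mm wide; open, the fingers measure 117 mm over their backs; the gripper's body (75 mm by 190 mm) begins 51 mm behind the grasp point.
Start: joints at [0.259, 0.385, 0.008, 0, -1.194, -0.259], TCP at [0.625, 0, 0.405] pointing down, gripper open.
Joint ranges: [-3.14, 3.14], [-1.21, 2.06], [-1.07, 1.41], [-3.16, 2.05], [-2.99, -0.16], [-3.1, 3.1]. Speed limits (rad/s): [2.79, 2.79, 3.14, 3.14, 3.14, 3.14].

### API

Orientations are given as a rotation vector (axis times angle).
In Python, from workcell import state, vision, manip, models gives the robot as it stands.
- The arm moves only by the tool step_arm, never from a script. Its argument "rows" is a list of rows, each a list of 5 numbers: the closure in counts, from 0 (fully open) to 255 (shut), then the shift along the tool's x, y, z in mm, then the turn about the tool's z in rad. A call has 1 to 20 rows; each row is the pose to reach, as a shift and turn from the pose commanded when the call began, along the tool's axes at that moment; what a row does not reach only later rows make up. A row lasts 1/10 s, in which the tool goes at most 50 mm and 8.59 degrees, less where a joint would pass 70% of its speed; a pose out of reach is approached as far as the arm can. A call with a gripper value outside its range is refused whole. The fingers move at their own pace and stop on an object; the grip force is fixed at half the most. Time passes only in rows, so rows that repeat a pose let the fingers close. It gives the time, the measured TCP pose, the force and the opening at its end, in the units of the state.
- state(): the state, without advancing time (a new reading comes with each control period).
- vision.get_image(name): name is "scene" or "side" or "wrist"; returns a dict with "frame" (480x640x3 uint8, red, green, blue), "intrinsics" (3x3 intrinsics, pixels), "cam_to_world" (4x4, takes a point from camera to world coordinates); the wrist camera has in their place "mount" (4x4, takes a point from camera to tool coordinates, whose origin is the TCP and whose axes are the flange's). Camera axes: x right, y up, looking along -z (the intrinsics and any distortion apply to the point x, -y, -z); pixel columns grow to the right and rows downward; lengths in m; the calibration is good to about 2 mm. A picture is of the moment at which its call begins: read the wrist's pose just before it. There is no depth.
- manip.close_job(): hands the job in, once; it reports no verdict.
Trained networks look in the newest picture that a camera, given by its name, has taken for a name from the list of things; names that differ only in an ending like _2 or _b are one class to them, and where a whole thing is asked for, a point or a joint stands for the part that bears it (a point fixed in the world has none). Each returns a list of dicts, best first, with "conf" (0 to 1); they miss things now and then, are a little off and sometimes report something else, mostly with a low value. They report only what shows in the picture. A call takes as long as a camera call. They do not tell look-alikes from the thing itself.
- models.look_for(label, camera): "location" ([x, y, z] in m, in world coordinates, good to about 4 mm: the middle of the surface that is visible of it).
- models.mark_of(label, camera): "location" ([x, y, z] in m, in world coordinates, good to about 4 mm: a listed point, or the origin of a listed thing).
The state is a dict: "time_s": time; "qpos": joint angles; "dq": joint speeds; "tau": joint torques, N m; "tcp_pos": TCP position; "tcp_rot": TCP orientation; "contact_force": force on the tool from outside, world axes, zero at the start; "moment": the same for the moment, N m; "grip_width": finger opening in m.
Only numpy, scipy, OpenCV 4.12 (cv2) and the standard library are available. Lean on these libraries where they do the work, as an engineer would, in place of code of your own. Each camera call takes 0.05 s, during which the arm holds its last target. There are 200 camera calls.

## Working session

There is one attempt and no reset: what is moved stays moved. The work goes in short steps, Python scripts to look and compute and a tool call to move; the robot and the scene stay as the last step left them, time stands still between calls to the robot, and variables do not carry over. Pictures are saved under pics/ and viewed, about 8 in all and at most 12, crops included, and the job is handed in when it is done.

Besides the shell and the picture viewer there is one more tool, called after "Call:" in YAML: its name, and indented under it one key for each argument. step_arm: Moves the arm, as the interface text tells. Its arguments: {"type":"object","properties":{"rows":{"type":"array"}},"required":["rows"]}

```bash
mkdir -p pics; python3 - <<'E'
from workcell import state, vision, manip, models
import cv2, numpy as np
s=state(); print({k:np.round(v,4).tolist() for k,v in s.items()})
for c in ["scene","side"]:
    im=vision.get_image(c); cv2.imwrite(f"pics/{c}0.png",im["frame"][:,:,::-1])
    print(c,np.round(im["intrinsics"],1).tolist(),np.round(im["cam_to_world"],3).tolist(),[k for k in im])
    K=im["intrinsics"];T=np.linalg.inv(im["cam_to_world"])
    for n in ["bottle","station_a","green_disc","red_disc","red_cap_bottle","teal_cap_bottle"]:
        for d in models.mark_of(n,c)[:3]:
            p=T@np.r_[d["location"],1]; q=K@np.array([p[0],-p[1],-p[2]])
            print(n,round(d["conf"],2),np.round(d["location"],4),np.round(q[:2]/q[2]))
E
```

```text
{'time_s': 0.0, 'qpos': [0.2586, 0.3855, 0.0066, -0.0005, -1.194, -0.2586], 'dq': [-0.0011, 0.0, 0.0005, -0.0006, -0.0012, -0.0007], 'tau': [0.0006, -39.0662, 18.7403, 4.22, 0.011, -0.0002], 'tcp_pos': [0.6248, 0.0, 0.4037], 'tcp_rot': [2.22, -2.2205, -0.0023], 'contact_force': [-0.4707, 0.3173, -0.2401], 'moment': [-0.0159, -0.0089, 0.0014], 'grip_width': 0.087}
scene [[443.4, 0.0, 321.6], [0.0, 443.4, 242.2], [0.0, 0.0, 1.0]] [[-0.665, 0.428, -0.612, -0.038], [-0.747, -0.4, 0.531, 0.502], [-0.018, 0.81, 0.586, 0.559], [0.0, 0.0, 0.0, 1.0]] ['frame', 'intrinsics', 'cam_to_world']
bottle 0.86 [4.551e-01 2.785e-01 4.000e-04] [232. 332.]
bottle 0.77 [0.3979 0.3226 0.0015] [228. 366.]
station_a 0.91 [ 0.5422  0.1353 -0.0011] [270. 272.]
green_disc 0.67 [0.4911 0.1528 0.0144] [278. 282.]
green_disc 0.3 [ 5.263e-01 -1.183e-01 -2.000e-04] [365. 226.]
red_disc 0.42 [ 0.4724 -0.1158  0.008 ] [382. 233.]
red_cap_bottle 0.58 [0.4425 0.3738 0.0022] [184. 367.]
teal_cap_bottle 0.65 [0.6162 0.2627 0.0025] [194. 281.]
teal_cap_bottle 0.53 [ 0.4888 -0.2956  0.0037] [427. 203.]
side [[446.2, 0.0, 319.5], [0.0, 446.2, 236.9], [0.0, 0.0, 1.0]] [[0.917, 0.256, -0.305, 0.216], [-0.399, 0.6, -0.693, -0.641], [0.006, 0.758, 0.653, 0.704], [0.0, 0.0, 0.0, 1.0]] ['frame', 'intrinsics', 'cam_to_world']
bottle 0.83 [0.4555 0.2846 0.0027] [261. 204.]
bottle 0.72 [ 0.3976  0.3196 -0.0016] [236. 203.]
station_a 0.95 [ 5.253e-01 -1.171e-01  3.000e-04] [354. 305.]
station_a 0.86 [0.5407 0.1374 0.0017] [313. 229.]
green_disc 0.51 [0.4916 0.1536 0.0132] [292. 227.]
green_disc 0.43 [ 0.4575  0.2829 -0.0008] [262. 206.]
red_disc 0.57 [ 0.4754 -0.1173  0.0105] [332. 309.]
red_cap_bottle 0.71 [ 0.4405  0.3742 -0.0017] [246. 189.]
```

View pics/scene0.png

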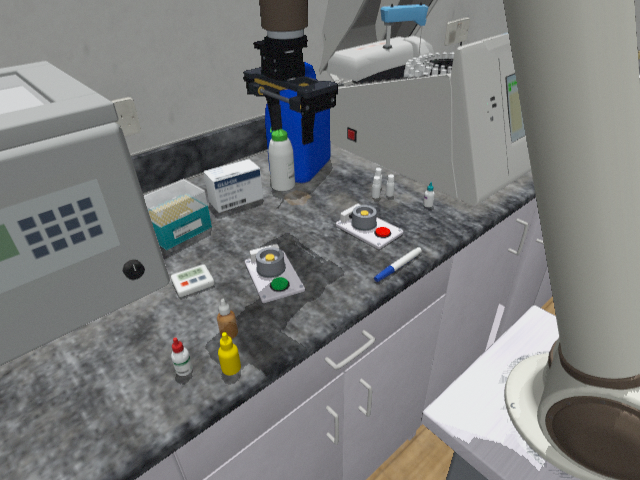

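```bash
python3 -c "
import cv2
a=cv2.imread('pics/scene0.png')[240:400,140:300];b=cv2.imread('pics/side0.png')[150:250,190:350]
cv2.imwrite('pics/crop0.png',cv2.resize(a,None,fx=3.5,fy=3.5,interpolation=2))"
```

```text
(no output)
```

View pics/crop0.png

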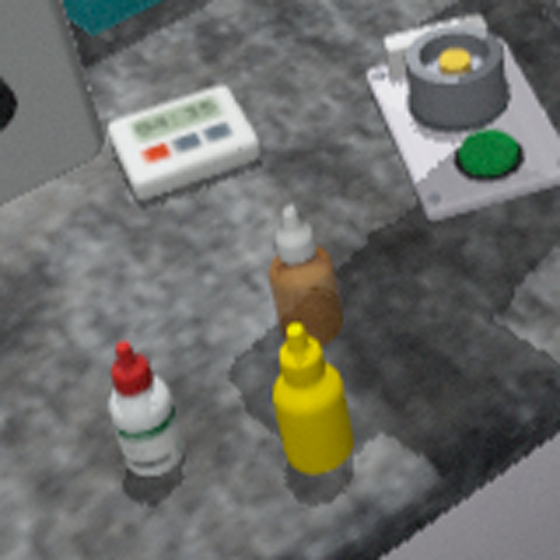

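View pics/side0.png

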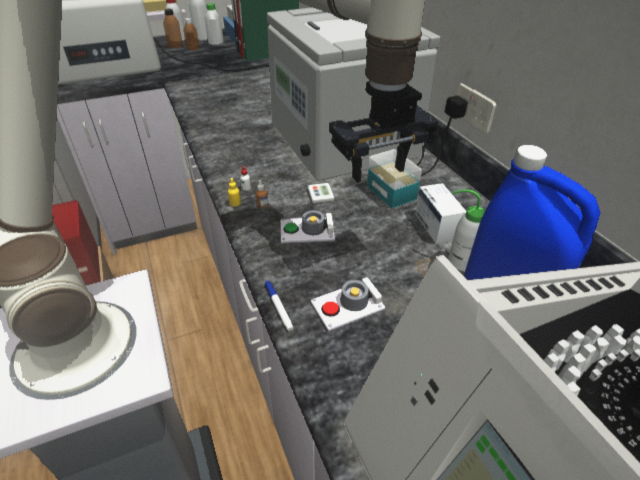

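Candidates in the scene picture: the amber bottle with a white cap at (228,320), the yellow look-alike at (229,357), the red-cap bottle at (180,357) and the teal-cap bottle at (429,196). I choose the amber one, and the crop confirms it. The green disc is at (279,284), on the left station whose cup is at (270,262). The red disc is at (382,232).

```bash
cat >h.py <<'E'
import numpy as np, cv2
from scipy.spatial.transform import Rotation as R
from workcell import state, vision, manip, models
def wrist():
    s=state(); im=vision.get_image("wrist")
    T=np.eye(4);T[:3,:3]=R.from_rotvec(s["tcp_rot"]).as_matrix();T[:3,3]=s["tcp_pos"]
    return im["frame"],im["intrinsics"],T@im["mount"],s,im
def ray(K,C,u,v,z):
    d=C[:3,:3]@np.array([(u-K[0,2])/K[0,0],-(v-K[1,2])/K[1,1],-1]); o=C[:3,3]
    return o+d*(z-o[2])/d[2]
def proj(K,C,p):
    p=np.linalg.inv(C)@np.r_[p,1]; q=K@np.array([p[0],-p[1],-p[2]]); return q[:2]/q[2]
E
python3 - <<'E'
from h import *
im=vision.get_image("scene");K,C=im["intrinsics"],im["cam_to_world"]
for n,u,v in [("instr corner",166,292),("instr front-left",60,333),("timer",192,280)]: print(n,ray(K,C,u,v,0).round(3))
w=wrist(); print(w[4]["mount"].round(3).tolist(), [k for k in w[4]],w[1].round(1).tolist())
E
```

```text
instr corner [0.626 0.315 0.   ]
instr front-left [0.653 0.496 0.   ]
timer [0.624 0.262 0.   ]
[[-0.0, 0.954, 0.3, 0.083], [1.0, 0.0, 0.0, 0.0], [0.0, 0.3, -0.954, 0.021], [0.0, 0.0, 0.0, 1.0]] ['frame', 'intrinsics', 'mount'] [[350.8, 0.0, 321.4], [0.0, 350.8, 239.7], [0.0, 0.0, 1.0]]
```

Call:
step_arm:
  rows:
    - [0,-40,25,5,-0.12]
    - [0,-80,50,10,-0.25]
    - [0,-120,75,15,-0.38]
    - [0,-160,100,20,-0.5]
    - [0,-200,120,25,-0.63]
    - [0,-240,145,30,-0.75]
    - [0,-270,160,34,-0.87]
    - [0,-282,170,34,-0.97]
    - [0,-282,170,34,-0.97]
    - [0,-282,170,34,-0.97]

```text
time_s: 1.8
tcp_pos: [0.4549, 0.2821, 0.3709]
tcp_rot: [-3.0, 0.931, -0.0]
contact_force: [-0.7, -1.1, 0.4]
grip_width: 0.0868
```

```bash
python3 - <<'E'
from h import *
f,K,C,s,im=wrist(); cv2.imwrite("pics/w1.png",f[:,:,::-1])
print(s["time_s"],s["tcp_pos"].round(4) if hasattr(s["tcp_pos"],'round') else s["tcp_pos"],s["tcp_rot"],np.round(s["qpos"],2))
for n in ["bottle","red_cap_bottle","station_a","green_disc"]:
    for d in models.mark_of(n,"wrist")[:3]: print(n,round(d["conf"],2),np.round(d["location"],4),proj(K,C,d["location"]).round())
E
```

```text
1.8 [0.4549 0.2821 0.3709] [-3.00047148e+00  9.30814184e-01 -2.72553598e-04] [ 0.86  0.26 -0.26  0.   -1.05  0.11]
bottle 0.69 [ 0.3905  0.3164 -0.0029] [329. 279.]
bottle 0.62 [ 0.4606  0.2816 -0.0009] [319. 209.]
red_cap_bottle 0.82 [0.4412 0.3735 0.0015] [259. 272.]
green_disc 0.7 [0.4895 0.1555 0.0117] [415. 109.]
```

View pics/w1.png

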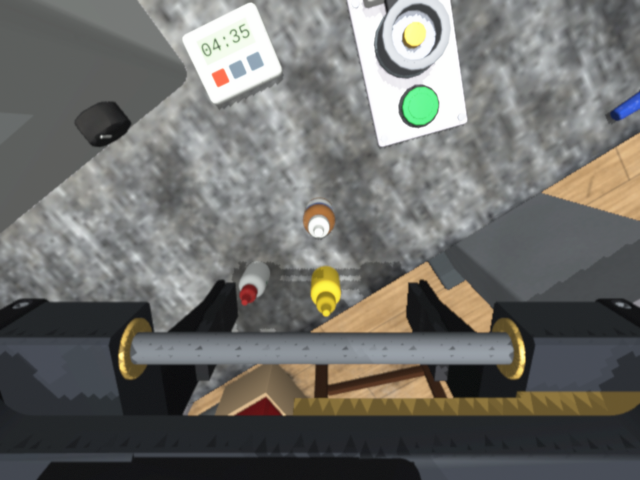

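The wrist view shows the amber bottle with its cap tip near (318,229), the yellow one behind it at (326,290), the red cap at (250,290), the green disc at (419,106) and the plunger at (415,34).

```bash
python3 - <<'E'
from h import *
f,K,C,s,im=wrist()
hsv=cv2.cvtColor(f,cv2.COLOR_RGB2HSV)
def cen(m,x0,x1,y0,y1):
    k=np.zeros_like(m);k[y0:y1,x0:x1]=m[y0:y1,x0:x1];v,u=np.nonzero(k);return u.mean(),v.mean(),len(u),u.min(),u.max(),v.min(),v.max()
am=cen(((hsv[...,0]<20)&(hsv[...,1]>110)).astype('u1'),290,350,190,250);print(am)
wh=cen(((hsv[...,1]<40)&(hsv[...,2]>160)).astype('u1'),300,340,205,245);print(wh)
print("cap z.066",ray(K,C,wh[0],wh[1],.066), "body z.05",ray(K,C,am[0],am[1],.035))
pl=cen(((hsv[...,0]>15)&(hsv[...,0]<35)&(hsv[...,1]>120)).astype('u1'),395,435,15,55);print(pl,ray(K,C,pl[0],pl[1],.04))
g=cen(((hsv[...,0]>45)&(hsv[...,0]<80)&(hsv[...,1]>120)).astype('u1'),390,450,75,130);print(g,ray(K,C,g[0],g[1],.012))
for z,r in[(0,.015),(.054,.015),(.054,.009),(.078,0)]: print(z,proj(K,C,[.456,.282,z]).round(1))
E
```

```text
(np.float64(318.3753424657534), np.float64(215.34246575342465), 365, np.int64(303), np.int64(333), np.int64(206), np.int64(232))
(np.float64(316.162100456621), np.float64(226.55251141552512), 438, np.int64(300), np.int64(328), np.int64(205), np.int64(244))
cap z.066 [0.46230711 0.28209564 0.066     ] body z.05 [0.4632115  0.27951485 0.035     ]
(np.float64(407.09589041095893), np.float64(42.71232876712329), 73, np.int64(402), np.int64(418), np.int64(32), np.int64(48)) [0.53910645 0.14201737 0.04      ]
(np.float64(418.9131627056673), np.float64(106.71206581352834), 1094, np.int64(401), np.int64(437), np.int64(88), np.int64(125)) [0.4899693  0.15093867 0.012     ]
0 [320.7 214.4]
0.054 [320.6 228.6]
0.054 [320.6 228.6]
0.078 [320.5 236.6]
```

Call:
step_arm:
  rows:
    - [0,2,-1,40,0]
    - [0,4,-2,80,0]
    - [0,4,-2,80,0]
    - [0,4,-2,80,0]

```text
time_s: 2.5
tcp_pos: [0.46, 0.2814, 0.2911]
tcp_rot: [3.0, -0.929, 0.001]
contact_force: [0.9, -0.1, 1.9]
grip_width: 0.0869
```

```bash
python3 - <<'E'
from h import *
f,K,C,s,im=wrist(); o=f.copy()
for d in models.mark_of("bottle","wrist")[:3]: print(round(d["conf"],2),np.round(d["location"],4),proj(K,C,d["location"]).round())
# overlay expected outline at current tool axis
p=s["tcp_pos"]; print(s["time_s"],p)
for z,r in[(0,.015),(.054,.015),(.054,.009),(.078,.002)]:
    pts=np.array([proj(K,C,[p[0]+r*np.cos(a),p[1]+r*np.sin(a),z]) for a in np.linspace(0,6.28,40)])
    cv2.polylines(o,[pts.astype(np.int32)],True,(0,255,255),1)
cv2.imwrite("pics/w2.png",np.vstack([cv2.resize(o[170:370,200:440,::-1],None,fx=3,fy=3,interpolation=2)]))
E
```

```text
0.92 [ 0.3924  0.3228 -0.0022] [326. 323.]
0.89 [0.4629 0.284  0.0014] [317. 237.]
0.32 [0.5408 0.1358 0.0033] [432.  26.]
2.5 [0.45997431 0.2813998  0.29109783]
```

View pics/w2.png

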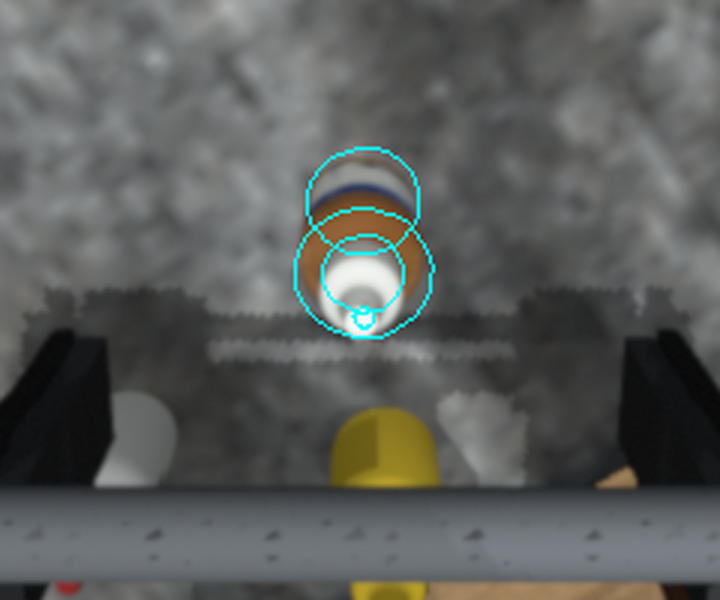

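The overlay at the tool axis matches the bottle, whose cap tip is at crop (363,320), to about 2 mm. The yellow and red-cap bottles are clear of the fingers, so I descend to 38 mm grasp height and grip.

Call:
step_arm:
  rows:
    - [0,0,0,30,0]
    - [0,0,0,60,0]
    - [0,0,0,80,0]
    - [0,0,0,89,0]
    - [0,0,0,89,0]
    - [100,0,0,89,0]
    - [200,0,0,89,0]
    - [255,0,0,89,0]
    - [255,0,0,89,0]
    - [255,0,0,89,0]
    - [255,0,0,89,0]
    - [255,0,0,89,0]
    - [255,0,0,89,0]

```text
time_s: 3.9
tcp_pos: [0.4594, 0.2814, 0.2017]
tcp_rot: [3.001, -0.93, -0.0]
contact_force: [0.2, -0.6, -0.1]
grip_width: 0.0309
```

```bash
python3 - <<'E'
from h import *
s=state();print(s["grip_width"],s["tcp_pos"],s["contact_force"],s["time_s"])
E
```

```text
0.03086736089186334 [0.45941993 0.2814153  0.20169525] [ 0.20148113 -0.62559681 -0.05651231] 3.9
```

Call:
step_arm:
  rows:
    - [255,0,0,-20,0]
    - [255,0,0,-60,0]
    - [255,0,0,-100,0]
    - [255,30,24,-100,0]
    - [255,60,48,-100,0]
    - [255,95,70,-100,0]
    - [255,100,72,-100,0]
    - [255,100,72,-100,0]
    - [255,100,72,-100,0]

```text
time_s: 4.8
tcp_pos: [0.5011, 0.1659, 0.3016]
tcp_rot: [-3.001, 0.929, 0.0]
contact_force: [-0.3, 0.1, -0.6]
grip_width: 0.0291
```

```bash
python3 - <<'E'
from h import *
f,K,C,s,im=wrist(); o=f.copy(); cv2.imwrite("pics/w3raw.png",f[:,:,::-1])
for n in ["station_a","station_a_seat","green_disc","bottle"]:
  for d in models.mark_of(n,"wrist")[:2]: print(n,round(d["conf"],2),np.round(d["location"],4),proj(K,C,d["location"]).round())
print(s["time_s"],s["tcp_pos"],s["grip_width"],s["contact_force"])
for z,r in[(.044,.027),(.044,.019),(.040,.009)]:
    pts=np.array([proj(K,C,[.541+r*np.cos(a),.1385+r*np.sin(a),z]) for a in np.linspace(0,6.28,60)])
    cv2.polylines(o,[pts.astype(np.int32)],True,(0,255,255),1)
cv2.imwrite("pics/w3.png",o[:,:,::-1])
E
```

```text
station_a 0.62 [ 0.5412  0.1348 -0.0026] [325. 172.]
station_a_seat 0.95 [0.5396 0.1326 0.0024] [329. 172.]
green_disc 0.64 [0.4901 0.1532 0.0148] [343. 241.]
bottle 0.76 [0.5032 0.1662 0.0992] [319. 281.]
bottle 0.25 [ 0.5423  0.1334 -0.0046] [326. 169.]
4.8 [0.50113062 0.16591257 0.30161666] 0.029125302154058588 [-0.25059271  0.06880311 -0.58721152]
```

View pics/w3.png

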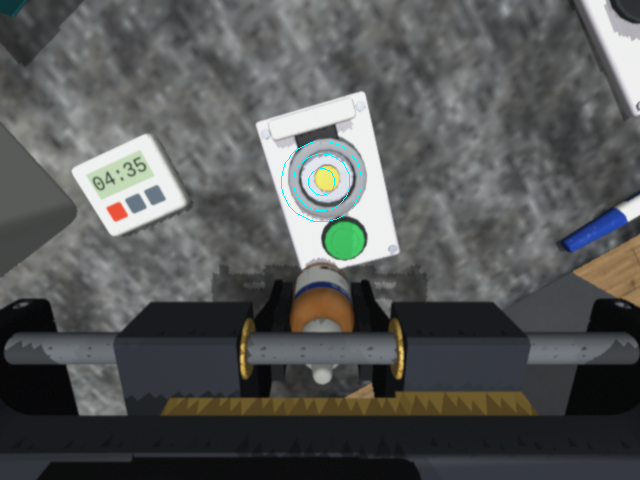

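The cup rim is centred near (327,178) and the plunger at (326,179), about 4 px right of my overlay. The bottle sits upright in the jaws, with its base near (322,268).

```bash
python3 - <<'E'
from h import *
f,K,C,s,im=wrist()
hsv=cv2.cvtColor(f,cv2.COLOR_RGB2HSV)
m=((hsv[...,0]>15)&(hsv[...,0]<40)&(hsv[...,1]>80)).astype('u1')
v,u=np.nonzero(m[155:205,300:350]);u=u+300;v=v+155
print(len(u),u.mean(),v.mean(),"plunger",ray(K,C,(u.min()+u.max())/2,(v.min()+v.max())/2,.04),u.min(),u.max(),v.min(),v.max())
o=f.copy()
def ov(cx,cy,z,r,c):
    pts=np.array([proj(K,C,[cx+r*np.cos(a),cy+r*np.sin(a),z]) for a in np.linspace(0,6.28,60)])*4
    cv2.polylines(big,[np.round(pts-np.array([220*4,120*4])).astype(np.int32)],True,c,1)
big=cv2.resize(o[120:265+20,220:420,::-1],None,fx=4,fy=4,interpolation=2)
c=ray(K,C,(u.min()+u.max())/2,(v.min()+v.max())/2,.04)
for z,r in[(.044,.027),(.044,.019),(.040,.009)]: ov(c[0],c[1],z,r,(255,255,0))
p=s["tcp_pos"]
zb=p[2]-.164-.038
ov(p[0],p[1],zb,.015,(0,0,255)); ov(p[0],p[1],zb+.054,.015,(0,0,255))
cv2.imwrite("pics/w4.png",big[:600])
print(p,[round(d["location"][i],4) for d in models.look_for("station_a_plunger","wrist")[:1] for i in range(3)])
E
```

```text
502 327.40239043824704 176.9601593625498 plunger [0.54176915 0.13359497 0.04      ] 316 339 164 189
[0.50095027 0.16634382 0.30169175] [0.5431, 0.1294, 0.0394]
```

View pics/w4.png

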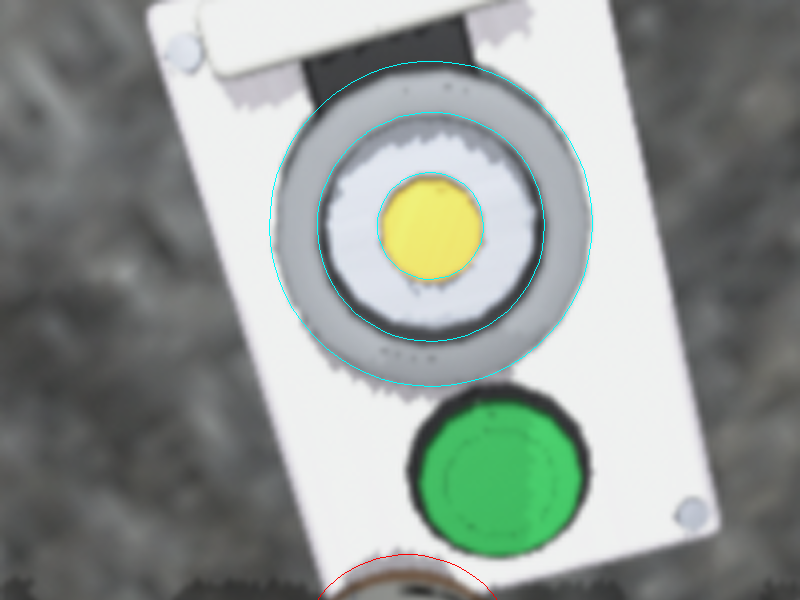

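Call:
step_arm:
  rows:
    - [255,26,2,0,0]
    - [255,52,4,0,0]
    - [255,52,4,0,0]
    - [255,52,4,25,0]
    - [255,52,4,45,0]
    - [255,52,4,45,0]
    - [255,52,4,45,0]

```text
time_s: 5.85
tcp_pos: [0.5418, 0.1332, 0.257]
tcp_rot: [3.001, -0.928, 0.0]
contact_force: [-0.4, -0.4, 0.5]
grip_width: 0.0291
```

```bash
python3 - <<'E'
from h import *
f,K,C,s,im=wrist();p=s["tcp_pos"];print(s["time_s"],p,s["contact_force"],s["grip_width"])
def crop(f,K,C,u0,v0,w,h,k):
    big=cv2.resize(f[v0:v0+h,u0:u0+w,::-1],None,fx=k,fy=k,interpolation=2)
    for x,y,z,r,c in [(.541,.134,.044,.027,(255,255,0)),(p[0],p[1],p[2]-.202,.015,(0,0,255)),(p[0],p[1],p[2]-.202+.054,.015,(0,0,255))]:
        pts=np.array([proj(K,C,[x+r*np.cos(a),y+r*np.sin(a),z]) for a in np.linspace(0,6.28,60)])
        cv2.polylines(big,[np.round((pts+.5-[u0,v0])*k).astype(np.int32)],True,c,1)
    return big
o=[crop(f,K,C,220,150,200,150,3)[:300*2]]
for n in ["scene","side"]:
    im=vision.get_image(n);K2,C2=im["intrinsics"],im["cam_to_world"]
    q=proj(K2,C2,[.541,.134,.06]).astype(int); o.append(crop(im["frame"],K2,C2,q[0]-25,q[1]-28,50,56,8)[:450])
cv2.imwrite("pics/v5.png",cv2.resize(np.hstack([o[1],o[2]]),(800,450)));cv2.imwrite("pics/w5.png",o[0])
E
```

```text
5.85 [0.54178509 0.13321842 0.25697362] [-0.42515759 -0.38685667  0.51734358] 0.02907204440121536
```

View pics/v5.png

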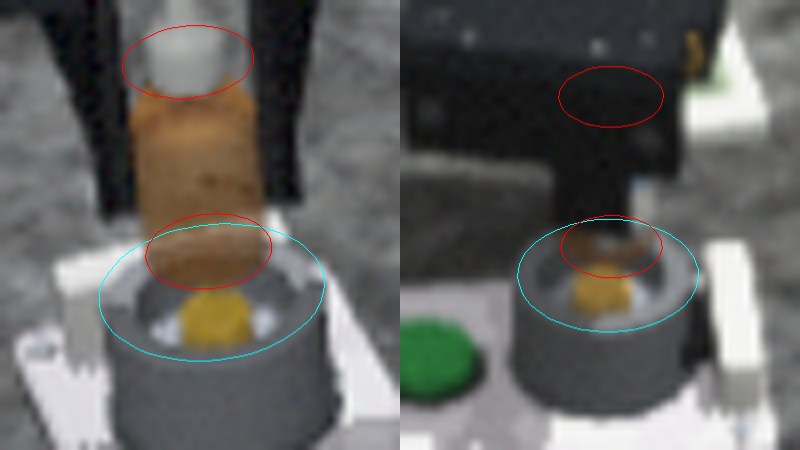

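View pics/w5.png

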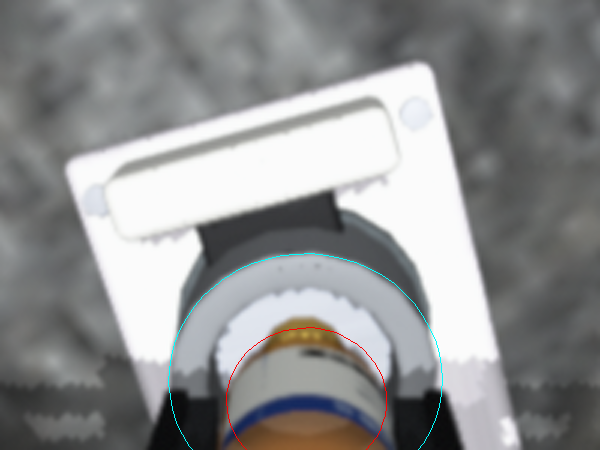

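The relative offsets of bottle and cup are within about 1–2 mm: the wrist shows bottle 310 against cup 306 in columns, and the side view shows 607 against 606. The coarse scene view says about 3 mm the other way. Radial clearance is 4 mm, so I descend slowly and watch the forces.

Call:
step_arm:
  rows:
    - [255,0,0,6,0]
    - [255,0,0,12,0]
    - [255,0,0,15,0]
    - [255,0,0,17,0]
    - [255,0,0,19,0]
    - [255,0,0,20,0]
    - [255,0,0,20,0]
    - [255,0,0,20,0]

```text
time_s: 6.8
tcp_pos: [0.5417, 0.1327, 0.237]
tcp_rot: [3.001, -0.929, -0.0]
contact_force: [-1.4, -0.5, 4.3]
grip_width: 0.0293
```

Base at about 35 mm, with 4.3 N, matches the plunger spring. I continue in small steps.

Call:
step_arm:
  rows:
    - [255,0,0,1,0]
    - [255,0,0,2,0]
    - [255,0,0,3,0]
    - [255,0,0,4,0]
    - [255,0,0,4,0]
    - [255,0,0,4,0]

```text
time_s: 7.4
tcp_pos: [0.5418, 0.1327, 0.2333]
tcp_rot: [3.001, -0.929, 0.0]
contact_force: [-3.9, -0.6, 6.0]
grip_width: 0.0292
```

Call:
step_arm:
  rows:
    - [255,0,0,0.5,0]
    - [255,0,0,1,0]
    - [255,0,0,1,0]
    - [255,0,0,1,0]

```text
time_s: 7.8
tcp_pos: [0.5418, 0.1327, 0.2324]
tcp_rot: [3.001, -0.929, 0.0]
contact_force: [-2.4, -0.6, 6.8]
grip_width: 0.0293
```

Call:
step_arm:
  rows:
    - [255,0,0,0.5,0]
    - [255,0,0,0.5,0]
    - [255,0,0,0.5,0]

```text
time_s: 8.1
tcp_pos: [0.5418, 0.1327, 0.2319]
tcp_rot: [3.001, -0.929, 0.0]
contact_force: [-2.9, -0.6, 7.2]
grip_width: 0.0293
```

Call:
step_arm:
  rows:
    - [255,0,0,0.5,0]
    - [255,0,0,0.5,0]
    - [255,0,0,0.5,0]

```text
time_s: 8.4
tcp_pos: [0.5418, 0.1328, 0.2318]
tcp_rot: [3.001, -0.929, 0.001]
contact_force: [-3.9, -0.7, 9.9]
grip_width: 0.0291
```

```bash
python3 - <<'E'
from h import *
for i in range(6):
    s=state();print(np.round(s["contact_force"],2),np.round(s["moment"],3),np.round(s["tcp_pos"],5)); vision.get_image("side") 
E
```

```text
[-3.9  -0.71  9.94] [-0.347  1.306  0.041] [0.54183 0.13275 0.23184]
[-4.33 -0.73  9.95] [-0.369  1.304  0.011] [0.54184 0.13273 0.23186]
[-4.23  0.05  9.66] [-0.368  1.266 -0.014] [0.54183 0.13275 0.23187]
[-4.43 -1.14  9.16] [-0.321  1.31  -0.021] [0.54183 0.13273 0.23184]
[-3.81 -0.37  9.99] [-0.387  1.294 -0.036] [0.54184 0.13276 0.23185]
[-3.54 -0.96 10.45] [-0.327  1.303  0.042] [0.54182 0.13276 0.23188]
```

The seat was reached where expected: the TCP stalls at 0.2318 m and the force rises. But there is a −4 N side force in x, so the bottle is probably rubbing the +x bore wall. The scene view hinted the same direction. I back off, shift about 2 mm and press again.

Call:
step_arm:
  rows:
    - [255,0,0,-4,0]
    - [255,0,0,-9,0]
    - [255,0,0,-13,0]
    - [255,0,0,-13,0]
    - [255,0,0,-13,0]

```text
time_s: 9.2
tcp_pos: [0.5419, 0.1329, 0.2433]
tcp_rot: [-3.001, 0.93, 0.0]
contact_force: [0.9, -0.5, -0.2]
grip_width: 0.0292
```

Call:
step_arm:
  rows:
    - [255,-1,2,0,0]
    - [255,-1,2,0,0]
    - [255,-1,2,0,0]

```text
time_s: 9.5
tcp_pos: [0.5398, 0.1317, 0.2435]
tcp_rot: [3.001, -0.93, -0.0]
contact_force: [0.6, 0.1, -0.8]
grip_width: 0.0291
```

Call:
step_arm:
  rows:
    - [255,0,0,3,0]
    - [255,0,0,5,0]
    - [255,0,0,7,0]
    - [255,0,0,9,0]
    - [255,0,0,10,0]
    - [255,0,0,10,0]
    - [255,0,0,10,0]

```text
time_s: 10.2
tcp_pos: [0.5401, 0.1318, 0.2344]
tcp_rot: [-3.001, 0.929, -0.001]
contact_force: [-1.5, -0.7, 5.5]
grip_width: 0.0293
```

```bash
python3 - <<'E'
from h import *
f,K,C,s,im=wrist();print(np.round(s["contact_force"],2),np.round(s["moment"],3),np.round(s["tcp_pos"],5))
cv2.imwrite("pics/w6.png",cv2.resize(f[150:350,200:440,::-1],None,fx=3,fy=3,interpolation=2))
E
```

```text
[-1.47 -0.74  5.54] [-0.131  0.462  0.012] [0.54011 0.1318  0.23439]
```

View pics/w6.png

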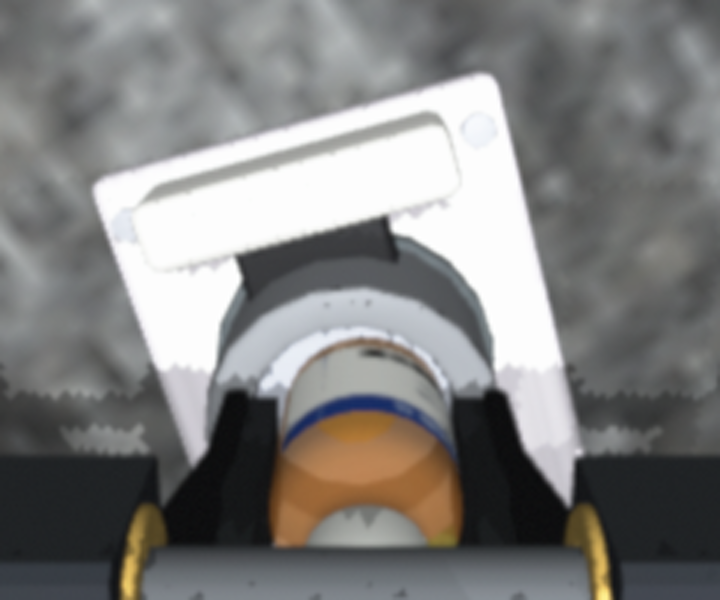

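The wrist picture shows the bottle's centre at crop column 367 against the cup's 352. So the shift put it about 3 mm too far along +tool y, and the earlier wrist reading was right. I lift clear, move back 2.5 mm in y and press again.

Call:
step_arm:
  rows:
    - [255,0,0,-5,0]
    - [255,0,0,-10,0]
    - [255,0,0,-10,0]
    - [255,0,-2.5,-10,0]
    - [255,0,-2.5,-10,0]
    - [255,0,-2.5,-10,0]

```text
time_s: 10.85
tcp_pos: [0.5412, 0.1338, 0.2432]
tcp_rot: [3.0, -0.93, -0.001]
contact_force: [0.8, -0.1, -0.2]
grip_width: 0.0294
```

Call:
step_arm:
  rows:
    - [255,0,0,3,0]
    - [255,0,0,5,0]
    - [255,0,0,7,0]
    - [255,0,0,9,0]
    - [255,0,0,10,0]
    - [255,0,0,10,0]
    - [255,0,0,10,0]

```text
time_s: 11.55
tcp_pos: [0.5414, 0.1338, 0.2343]
tcp_rot: [-3.001, 0.929, -0.001]
contact_force: [-1.8, 0.4, 4.9]
grip_width: 0.029
```

Call:
step_arm:
  rows:
    - [255,0,0,0.5,0]
    - [255,0,0,1,0]
    - [255,0,0,1.5,0]
    - [255,0,0,2,0]
    - [255,0,0,2.5,0]
    - [255,0,0,2.5,0]
    - [255,0,0,2.5,0]

```text
time_s: 12.25
tcp_pos: [0.5414, 0.1338, 0.2321]
tcp_rot: [-3.001, 0.929, -0.001]
contact_force: [-1.0, -0.3, 6.7]
grip_width: 0.0292
```

```bash
python3 - <<'E'
from h import *
f,K,C,s,im=wrist();print(np.round(s["contact_force"],2),np.round(s["moment"],3),np.round(s["tcp_pos"],5),s["time_s"])
a=cv2.resize(f[180:320,200:440,::-1],None,fx=3,fy=3,interpolation=2)
b=[]
for n in ["scene","side"]:
    im=vision.get_image(n);K2,C2=im["intrinsics"],im["cam_to_world"]
    q=proj(K2,C2,[.541,.134,.06]).astype(int); b.append(cv2.resize(im["frame"][q[1]-28:q[1]+12,q[0]-30:q[0]+30,::-1],(360,240),interpolation=2)[:180])
cv2.imwrite("pics/w7.png",np.vstack([a,np.hstack(b)]))
E
```

```text
[-0.99 -0.31  6.73] [-0.152  0.657 -0.008] [0.54142 0.13379 0.23208] 12.25
```

View pics/w7.png

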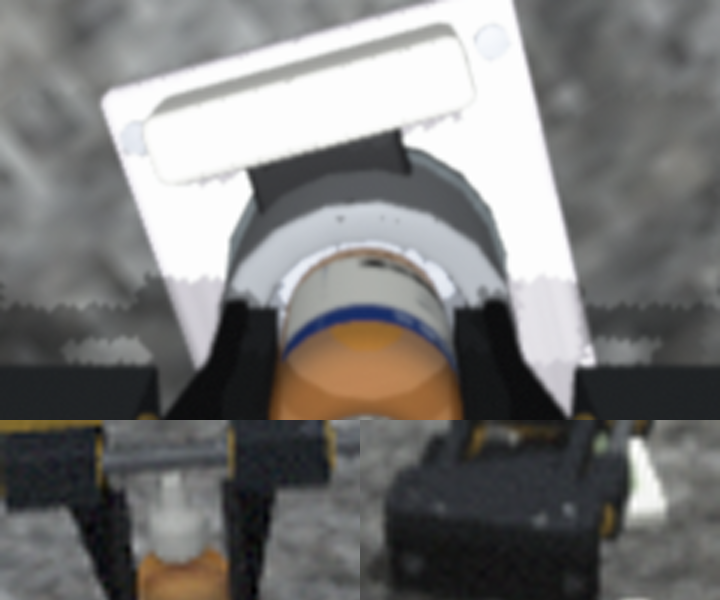

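The bottle is now centred (367 against 367), looks upright, and the side force is about 1 N. I press on until it is firm.

Call:
step_arm:
  rows:
    - [255,0,0,0.5,0]
    - [255,0,0,0.5,0]
    - [255,0,0,0.5,0]

```text
time_s: 12.7
tcp_pos: [0.5414, 0.1338, 0.2318]
tcp_rot: [-3.001, 0.929, -0.001]
contact_force: [-3.2, 0.7, 10.1]
grip_width: 0.029
```

Call:
step_arm:
  rows:
    - [255,0,0,0.5,0]
    - [255,0,0,0.5,0]
    - [255,0,0,0.5,0]

```text
time_s: 13.0
tcp_pos: [0.5414, 0.1338, 0.2318]
tcp_rot: [-3.001, 0.928, -0.002]
contact_force: [-3.8, -0.6, 11.3]
grip_width: 0.0292
```

Call:
step_arm:
  rows:
    - [255,0,0,0.5,0]
    - [255,0,0,0.5,0]
    - [255,0,0,0.5,0]

```text
time_s: 13.3
tcp_pos: [0.5414, 0.1339, 0.2318]
tcp_rot: [-3.001, 0.928, -0.002]
contact_force: [-4.4, 0.2, 13.8]
grip_width: 0.0296
```

Call:
step_arm:
  rows:
    - [255,0,0,0.5,0]
    - [255,0,0,0.5,0]
    - [255,0,0,0.5,0]
    - [255,0,0,0.5,0]
    - [255,0,0,0.5,0]
    - [255,0,0,0.5,0]
    - [255,0,0,0.5,0]
    - [255,0,0,0.5,0]
    - [255,0,0,0.5,0]
    - [255,0,0,0.5,0]

```text
time_s: 14.3
tcp_pos: [0.5414, 0.1339, 0.2318]
tcp_rot: [-3.001, 0.928, -0.002]
contact_force: [-5.1, 0.1, 17.0]
grip_width: 0.0295
```

```bash
python3 - <<'E'
from h import *
f,K,C,s,im=wrist();print(np.round(s["contact_force"],2),np.round(s["moment"],3),np.round(s["tcp_pos"],5),s["time_s"],s["grip_width"])
a=cv2.resize(f[180:320,200:440,::-1],None,fx=3,fy=3,interpolation=2)
im=vision.get_image("scene");K2,C2=im["intrinsics"],im["cam_to_world"]
q=proj(K2,C2,[.541,.134,.06]).astype(int)
b=cv2.resize(im["frame"][q[1]-30:q[1]+30,q[0]-30:q[0]+30,::-1],(420,420),interpolation=2)
cv2.imwrite("pics/w8.png",cv2.resize(np.hstack([a,b]),(800,295)))
for n in ["bottle","red_cap_bottle","timer","marker","teal_cap_bottle"]:
  for d in models.mark_of(n,"scene")[:2]: print(n,round(d["conf"],2),np.round(d["location"],3))
E
```

```text
[-5.1   0.09 17.01] [-0.2    1.729 -0.024] [0.54139 0.13388 0.23177] 14.3 0.029475711006651657
bottle 0.85 [0.395 0.324 0.003]
bottle 0.67 [0.535 0.136 0.028]
red_cap_bottle 0.83 [0.445 0.372 0.003]
timer 0.78 [0.619 0.261 0.001]
marker 0.59 [ 0.386 -0.058  0.   ]
teal_cap_bottle 0.7 [ 0.492 -0.297  0.002]
```

View pics/w8.png

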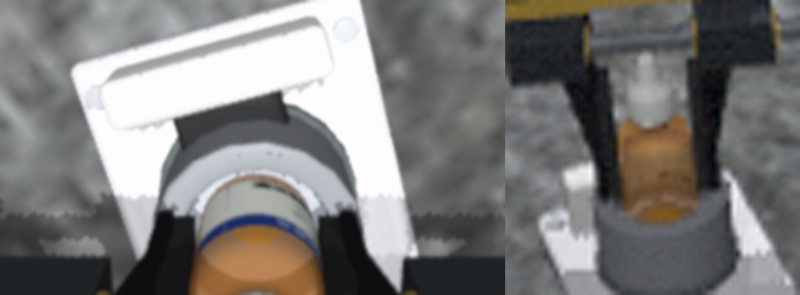

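The bottle stands upright in the cup. The wrist crop shows it centred in the bore near (258,200), and the scene crop shows it vertical at (658,170). The TCP has stalled and the force is steady at 17 N. I hand in the job.

```bash
python3 -c "
from workcell import manip; print(manip.close_job())"
```

```text
the job is handed in; nothing more can be done
None
```

The amber bottle is pressed home in the cup of the green-marked station and still held there; I handed the job in at about 14.5 s.

**Seating:** The last half-millimetre steps down left the tool stalled at 0.2318 m, within 0.2 mm of the height expected for the seat. The vertical force rose to 17 N, against the spring's 8 N at full travel. The grip opening was steady at about 29.5 mm.

**Alignment:** The first press showed a −4 N side force. I backed off and shifted the bottle, but the wrist picture showed that shift was the wrong way, so I moved it back and pressed again. The last pictures show the bottle centred in the bore and upright.

**Checks that disagreed:**
- The scene camera implied a sideways offset of about 3 mm that the closer wrist camera contradicted. I followed the wrist camera.
- A side force of about 5 N in −x remains under full press. I take it to be friction from the arm flexing, but I did not confirm that.

**Other things on the bench:** After the press, the networks still placed the yellow and red-cap bottles, the timer and the teal-cap bottle where they were first seen, within their error. I had no earlier reading for the marker pen, but the arm never went near it or the red-marked station.

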